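# Hang the screwdriver holder on the bench tool board

### The arm

A 6-joint arm with a two-finger parallel gripper is mounted at the origin on the work surface. World frame = base frame: x ahead of the robot, y to its left, z up, the work surface at z = 0. Lengths are in m, angles in rad, forces in N, time in s.
With the tool pointing down it reaches from about 0.35 to 0.975 m from the base axis. Payload 7.1 kg.
Tool frame: the origin (TCP) lies midway between the tips of the shut fingers; the grasp point (between the pads) lies grasp_offset behind it (grasp_offset is the distance from the TCP to the grasp point, in m); z points along the fingers, y is the line along which they close (so a half turn about z gives the same grasp; the last joint's range is limited). The gripper opens to 88 mm and grips with 3 to 60 N. Pads are 20 mm wide; open, the fingers measure 115 mm over their backs; the gripper's body (75 mm by 178 mm) begins 61 mm behind the grasp point.
Start: joints at [-1.189, 0.423, 1.63, -0, 1.089, -0.019], TCP at [0.244, -0.575, 0.195] pointing down, gripper open.
Joint ranges: [-3, 3], [-0.9, 2.11], [0.09, 2.58], [-1.31, 4.45], [0.11, 2.69], [-2.54, 2.54]. Speed limits (rad/s): [2.39, 2.39, 3.01, 3.14, 3.14, 3.14].

### API

Orientations are given as a unit quaternion [x, y, z, w].
In Python, from workcell import * gives the robot as it stands.
- The arm moves only by the tool arm_command, never from a script. Its argument "deltas" is one flat list of numbers, 7 for each row, row after row: the finger opening in mm, from 0 to 87.8, then the shift along the world's x, y, z in units of 25 mm (1.0 is 25 mm), then the turn, a rotation vector about the world's x, y, z in units of 5 degrees (1.0 is 5 degrees). In form: [grip, tx, ty, tz, ax, ay, az, grip, tx, ty, tz, ax, ay, az, ...]. A call has 1 to 20 rows; each row is the pose to reach, as a shift and turn from the pose commanded when the call began; what a row does not reach only later rows make up. A row lasts 1/10 s, in which the tool goes at most 50 mm and 8.59 degrees, less where a joint would pass 70% of its speed; a pose out of reach is approached as far as the arm can. A call with a gripper value outside its range is refused whole. The fingers move at their own pace and stop on an object; "squeeze" is the grip in N (left out, the last holds). Time passes only in rows, so rows that repeat a pose let the fingers close. It gives the time, the measured TCP pose, the force, the opening and the grip force at its end, in the units of the state.
- get_state(): the state, without advancing time (a new reading comes with each control period).
- get_image(name): name is "scene" or "top"; returns a dict with "pixels" (420x560x3 uint8, red, green, blue), "z_map" (420x560 float32, m along the optical axis (not along the pixel's ray), 0 where there is no reading), "fov_y" (degrees; the focal length in pixels is half the picture's height over the tangent of half this angle, whatever the lens; pixels are square), "cx", "cy" (the principal point, pixels), "R" (3x3) and "t" (3): a world point X has camera coordinates R X + t. Camera axes: x right, y down, z forward; pixel columns grow to the right and rows downward; lengths in m; the calibration is good to about 2 mm. A picture is of the moment at which its call begins.
- hand_in(): hands the job in; it is judged then, once.
Trained networks look in a picture, given as the dict that the camera call returned (one of the last four; its "shot" number tells which), for a name from the list of things; names that differ only in an ending like _2 or _b are one class to them, and where a whole thing is asked for, a point or a joint stands for the part that bears it (a point fixed in the world has none). Each returns a list of dicts, best first, with "p" (0 to 1); they miss things now and then, are a little off and sometimes report something else, mostly with a low value. They report only what shows in the picture. A call takes as long as a camera call. They do not tell look-alikes from the thing itself.
- masks_of(picture, thing): "region" (420x560 bool, what is visible of it) and "centre" ([column, row] in pixels, amid what is visible of it).
- place_of(picture, thing): "centre" ([column, row] in pixels: a listed point, or the origin of a listed thing).
The state is a dict: "t": time; "joints": joint angles; "qd": joint speeds; "joint_efforts": joint torques, N m; "tool_pos": TCP position; "tool_rot": TCP orientation; "wrist_force": force on the tool from outside, world axes, zero at the start; "wrist_torque": the same for the moment, N m; "width": opening from 0.0 (shut) to 1.0 (fully open); "grasp_force": force on a finger pad.
Only numpy, scipy, OpenCV 4.12 (cv2) and the standard library are available. Lean on these libraries where they do the work, as an engineer would, in place of code of your own. Each camera call takes 0.05 s, during which the arm holds its last target. There are 200 camera calls.

### The job

Hang the empty screwdriver holder on the small tool board: slip the keyhole in its back plate over the headed stud until the plate lies against the board, then slide the holder down until the stud is fully home at the top of the slot, and let go so that it hangs upright by itself. The board is thin and springy, so work gently: never press the holder against the board or its stud with more than about 35 N. Leave the jar and the tin where they are.

Things in the scene. Friction and masses are not known exactly. Their poses are not given: they have to be found in the camera images.
- stud (a point): Middle of a level slot in the tool board's face, 130 mm above the bench, in which the one headed stud is clamped fast somewhere within 17 mm left or right of this point (along y; its height is exact). x points straight out of the face, roughly away from the robot, z up, y along the board. Stud: 12 mm proud; round neck 7 mm across, 8 mm long, then round head 14 mm across, 4 mm thick.
- grip (a point): Centre of the grip tab on top of the loose aluminium screwdriver holder, which stands upright on the bench. x points out of its front, z up, y along its width; hung up, its x points as the stud's x. Tab: 9 mm thick (x), 44 mm wide (y), from 96 to 140 mm above the underside; this point is 122 mm above the underside and 4.5 mm in front of the flat back face.
- keyhole (a point): Centre of the wide, eight-sided lower part of the keyhole through the holder's back plate, on the back face: 17 mm across flats, 50 mm above the underside (72 mm below and 4.5 mm behind the grip point), midway along the width. Axes as the grip point. A slot 10 mm wide runs straight up from it, with 45 degree shoulders leading in.
- slot_end (a point): Where the stud's axis lies when it is home in the top of the slot, on the back face of the holder's back plate: 18 mm above the keyhole's centre, 54 mm below the grip point. Axes as the grip point.
- jar_mid (a point): Bystander: middle of a capped amber glass jar, 64 mm across, 85 mm high, standing on the bench in front of the board.
- tin_mid (a point): Bystander: middle of an open white tin cup, tapered, 90 mm across the rim, 60 mm high, standing in front of the holder.
- holder: The holder, about 0.3 kg; origin in its back face at the underside, midway along the width; axes as the grip point. Back plate under the tab: 80 mm wide, 100 mm high, 5 mm thick, its back flush with the tab's back. At its foot a shelf with three holes reaches 55 mm forward, with side walls 22 mm high.
- board: The upright pegboard that carries the stud; origin in its face, 130 mm below the slot's middle; axes as the stud's. 220 mm wide, 10 thick, from 20 to 150 mm above the bench (top edge 20 mm above the stud). Flat keys hang at its ends. Springs let it yield straight back, 1 mm per 3 N, at most 20 mm; it yields no other way. Steel foot: 10 mm in front, 100 mm behind.
There are look-alikes about, which are no part of the job. What is meant by the holder is not brown or turquoise, and is the larger of those in its own colour.

How it is judged:
On the way:
1. the wide part of the keyhole is over the stud's head (level with the stud within 6 mm, within 22 mm of the slot's middle) and the back plate lies within 5 mm of the board's face (x of keyhole in the frame of stud between -0.005 and 0.005 m and y of keyhole in the frame of stud between -0.022 and 0.022 m and z of keyhole in the frame of stud between -0.006 and 0.006 m), for 0.05 s.
At the end, for the whole second after the job is handed in: The holder hangs by itself on the stud, at rest: the top of the keyhole's slot level with the stud within 4 mm, within 22 mm sideways of the board slot's middle and within 5 mm of the board's face; the holder upright and square to the board within 0.12 rad (x of slot_end in the frame of stud between -0.005 and 0.005 m and y of slot_end in the frame of stud between -0.022 and 0.022 m and z of slot_end in the frame of stud between -0.004 and 0.004 m and angle between holder's own z axis and vertical below 0.12 rad and angle between the x axis of holder and the x axis of board, either way round below 0.12 rad and contact force between holder and board above 0.5 N and linear speed of holder below 0.02 m/s); the robot touches nothing.
It fails at once if the holder is pressed on the board or its stud with more than 35 N (contact force between holder and board above 35 N).
It fails at once if the jar or the tin is moved more than 20 mm (distance of any of jar_mid, tin_mid from where it was at the start of the episode above 0.02 m).
It also fails if it takes over 67 s, if anything falls off the work surface, if the arm or the gripper's body presses on something with over 40 N, if the wrist force passes 120 N, or if a joint passes its speed limit or range.

## Working session

There is one attempt and no reset: what is moved stays moved. The work goes in short steps, Python scripts to look and compute and a tool call to move; the robot and the scene stay as the last step left them, time stands still between calls to the robot, and variables do not carry over. Pictures are saved under pics/ and viewed, at most 10 in all, crops included, and the job is handed in when it is done.

Besides the shell and the picture viewer there is one more tool, called as name(argument=value, ...), one argument or row to a line, values as JSON. arm_command: Moves the arm, as the interface text tells. Its arguments: {"type":"object","properties":{"deltas":{"type":"array"},"squeeze":{"type":"number"}},"required":["deltas"]}

```bash
mkdir -p pics; ls
cat > h.py <<'E'
from workcell import *
import numpy as np, cv2
def ray(im,c,r):
    f=im["pixels"].shape[0]/2/np.tan(np.radians(im["fov_y"])/2)
    return np.array([(c-im["cx"])/f,(r-im["cy"])/f,1.])
def world(im,c,r,z=None):
    if z is None:
        z=np.median([v for v in im["z_map"][int(r)-1:int(r)+2,int(c)-1:int(c)+2].ravel() if v>0] or [np.nan])
    R=np.array(im["R"]);return R.T@(ray(im,c,r)*z-np.array(im["t"]))
def atheight(im,c,r,h):
    R=np.array(im["R"]);o=-R.T@np.array(im["t"]);d=R.T@ray(im,c,r);return o+d*(h-o[2])/d[2]
def proj(im,X):
    p=np.array(im["R"])@X+np.array(im["t"]);f=im["pixels"].shape[0]/2/np.tan(np.radians(im["fov_y"])/2)
    return [im["cx"]+f*p[0]/p[2],im["cy"]+f*p[1]/p[2]]
def cloud(im):
    H,W=im["z_map"].shape;f=H/2/np.tan(np.radians(im["fov_y"])/2)
    u,v=np.meshgrid(np.arange(W),np.arange(H));z=im["z_map"]
    P=np.stack([(u-im["cx"])/f*z,(v-im["cy"])/f*z,z],-1)-np.array(im["t"])
    P=P@np.array(im["R"]);P[z<=0]=np.nan;return P
def save(im,n,crop=None,s=1):
    a=im["pixels"][:,:,::-1]
    if crop: a=a[crop[1]:crop[3],crop[0]:crop[2]]
    cv2.imwrite("pics/"+n,cv2.resize(a,None,fx=s,fy=s,interpolation=cv2.INTER_CUBIC))
E
python3 - <<'E'
from h import *
np.set_printoptions(precision=4,suppress=True)
s=get_state();print({k:s[k] for k in("t","tool_pos","tool_rot","width","wrist_force")})
try: print("grasp_offset",grasp_offset)
except Exception as e: print(e)
for n in("scene","top"):
    im=get_image(n);save(im,n+"0.png");print(n,im["fov_y"],im["cx"],im["cy"],np.array(im["R"]),im["t"])
    for th in("stud","grip","keyhole","slot_end","jar_mid","tin_mid","holder","board"):
        for d in place_of(im,th)[:4]:
            c,r=d["centre"];print(th,round(d["p"],2),np.round([c,r],1),world(im,c,r))
E
```

```text
pics
{'t': 0.0, 'tool_pos': array([ 0.2436, -0.5749,  0.1946]), 'tool_rot': array([ 0.98  ,  0.1991, -0.0001, -0.0007]), 'width': 1.0036396467597934, 'wrist_force': array([ 0.0562,  0.6652, -0.3727])}
grasp_offset 0.0187
scene 47.23838080893949 279.88335126986163 213.14520017965918 [[ 0.8212  0.5706 -0.0035]
 [ 0.4412 -0.6388 -0.6303]
 [-0.3619  0.5161 -0.7764]] [-0.4546 -0.2379  1.2794]
stud 0.55 [320.8 127.6] [0.5429 0.1767 0.1273]
stud 0.32 [225.5 246.3] [ 0.5569 -0.1839  0.0994]
grip 0.96 [226.4 228.6] [ 0.5541 -0.172   0.1396]
grip 0.86 [176.8 238.5] [ 0.4688 -0.2226  0.0993]
grip 0.7 [196.  293.1] [ 0.5927 -0.3025  0.1308]
grip 0.57 [214.8 208.3] [ 0.4772 -0.1203  0.094 ]
keyhole 0.89 [199.4 316.4] [ 0.5855 -0.3039  0.0404]
keyhole 0.79 [181.3 258.2] [ 0.4654 -0.2229  0.0293]
keyhole 0.7 [230.6 250.7] [ 0.5211 -0.1368 -0.0008]
keyhole 0.49 [214.7 227.1] [ 0.4574 -0.1115  0.0072]
slot_end 0.97 [195.  312.1] [ 0.5837 -0.3091  0.0633]
slot_end 0.78 [228.7 244.6] [ 0.5574 -0.1754  0.0955]
slot_end 0.75 [219.3 220.9] [ 0.4509 -0.0888  0.0007]
slot_end 0.63 [181.9 255.7] [ 0.4462 -0.
[... 772 characters left out ...]
47 -0.1696  0.0011]
keyhole 0.77 [358.3 258.7] [ 0.4741 -0.2127  0.1007]
keyhole 0.7 [308.9 255.8] [ 0.4785 -0.117   0.002 ]
keyhole 0.59 [389.4 200.4] [ 0.5961 -0.2852  0.0985]
slot_end 0.81 [392.9 202.4] [ 0.5912 -0.2909  0.1039]
slot_end 0.68 [313.5 257.3] [ 0.4792 -0.1191  0.0902]
slot_end 0.55 [333.5 223.4] [ 0.549  -0.1573  0.1392]
slot_end 0.55 [357.6 259.7] [ 0.472  -0.2113  0.1001]
jar_mid 0.97 [187.  168.3] [0.6785 0.1491 0.0847]
tin_mid 0.75 [322.9 152. ] [ 0.7233 -0.1583  0.004 ]
holder 0.97 [329.4 226.6] [ 0.5454 -0.1676  0.0016]
holder 0.92 [355.3 258.8] [ 0.4735 -0.2083  0.0909]
holder 0.87 [309.  253.9] [ 0.4828 -0.1175  0.0009]
board 0.74 [183.4 232.9] [0.5377 0.1453 0.1476]
```

View pics/scene0.png

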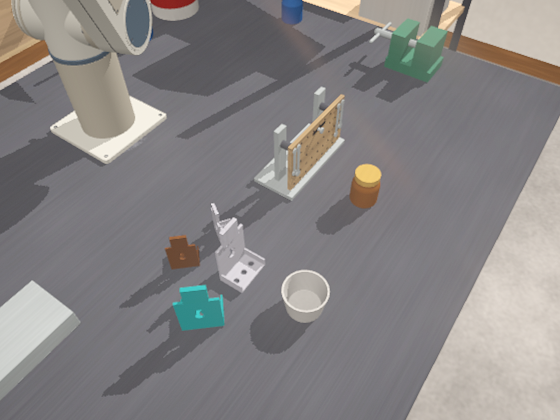

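View pics/top0.png

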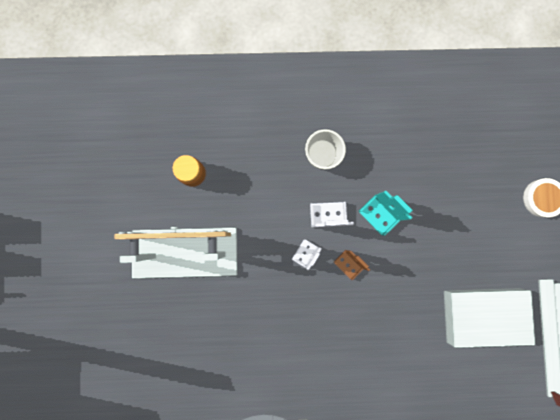

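The larger aluminium holder shows at scene (235,255) and top (330,215), with its shelf toward +x. The small one is at top (307,254). The board is at top (175,237), with the stud near (174,229). Next I fit geometry from the depth maps.

```bash
cat > m.py <<'E'
from h import *
np.set_printoptions(precision=4,suppress=True)
def rect(P,lab):
    (c,s,a)=cv2.minAreaRect((P[:,:2]*1000).astype(np.float32));print(lab,len(P),np.round(c,1),np.round(s,1),round(a,1),"z",np.nanpercentile(P[:,2],[5,50,95]))
def sel(P,x,y,z):
    Q=P.reshape(-1,3);m=(Q[:,0]>x[0])&(Q[:,0]<x[1])&(Q[:,1]>y[0])&(Q[:,1]<y[1])&(Q[:,2]>z[0])&(Q[:,2]<z[1]);return Q[m],m
def plane(P,it=6,tol=.003):   # near vertical plane: x = a+b*y+c*z
    k=np.ones(len(P),bool)
    for _ in range(it):
        A=np.c_[np.ones(k.sum()),P[k][:,1:]];q=np.linalg.lstsq(A,P[k][:,0],rcond=None)[0]
        e=P[:,0]-np.c_[np.ones(len(P)),P[:,1:]]@q;k=abs(e)<tol
    return q,e,k
E
python3 - <<'E'
from m import *
S=get_image("scene");T=get_image("top");PS=cloud(S);PT=cloud(T)
for n,P in(("S",PS),("T",PT)):
    Q,_=sel(P,(.5,.6),(-.22,-.11),(.128,.15));rect(Q,n+" tabtop")
    Q,_=sel(P,(.5,.64),(-.24,-.1),(.002,.15));rect(Q,n+" holder")
    Q,_=sel(P,(.5,.6),(.0,.3),(.143,.16));rect(Q,n+" boardtop")
Q,_=sel(PS,(.5,.6),(-.24,-.1),(.035,.135));q,e,k=plane(Q);print("plate front",q,k.sum(),len(Q),Q[k].min(0),Q[k].max(0))
Q,_=sel(PS,(.5,.6),(.03,.27),(.03,.148));q,e,k=plane(Q);print("board face",q,k.sum(),len(Q),Q[k].min(0),Q[k].max(0),np.percentile(e[k],[5,95]))
m=(e>.006)&(e<.016)&(Q[:,2]>.115)&(Q[:,2]<.145);print("S stud",m.sum(),Q[m],e[m])
Q,_=sel(PT,(.5,.6),(.05,.25),(.11,.15));e=Q[:,0]-np.c_[np.ones(len(Q)),Q[:,1:]]@q
m=(e>.005)&(e<.018);print("T stud",m.sum(),Q[m],e[m])
save(S,"s1.png",(190,70,360,300),2.6)
save(T,"t1.png",(110,130,430,280),2.5)
E
```

```text
S tabtop 159 [ 552.5 -166.3] [10.6 44.5] 0.8 z [0.1295 0.1386 0.1412]
S holder 2013 [ 571.9 -169.9] [137.6 136.1] 88.1 z [0.0024 0.0224 0.1371]
S boardtop 407 [537.2 171.3] [222.5  13.9] 89.5 z [0.1439 0.1488 0.1511]
T tabtop 100 [ 551.7 -163.2] [43.7  8.3] 88.8 z [0.1359 0.1394 0.1416]
T holder 832 [ 569.6 -170.3] [138.8 138.7] 0.2 z [0.0021 0.0043 0.1396]
T boardtop 573 [536.1 173.5] [219.1  12.9] 89.7 z [0.1462 0.149  0.1516]
plate front [ 0.5455 -0.0168  0.0544] 709 773 [ 0.5477 -0.207   0.0351] [ 0.5573 -0.1249  0.1344]
board face [0.5391 0.005  0.0006] 1650 2056 [0.5366 0.0586 0.03  ] [0.5435 0.2698 0.1479] [-0.0014  0.0022]
S stud 22 [[0.5498 0.1652 0.1378]
 [0.5499 0.1696 0.1347]
 [0.5508 0.1726 0.133 ]
 [0.5489 0.1626 0.1363]
 [0.5506 0.1642 0.136 ]
 [0.5518 0.1664 0.135 ]
 [0.5523 0.1702 0.1325]
 [0.5462 0.1633 0.1316]
 [0.5498 0.1613 0.1348]
 [0.5505 0.1647 0.1327]
 [0.5508 0.1688 0.1299]
 [0.5523 0.1705 0.1294]
 [0.5478 0.1608 0.1313]
 [0.5492 0.1628 0.1305]
 [0.5515 0.1632 0.1314]
 [0.5524 0.1662 0.1296]
 [0.5491 0.1589 0.1304]
 [0.5515 0.159  0.1315]
 [0.552  0.1627 0.1291]
 [0.5517 0.1679 0.1251]
 [0.5514 0.1595 0.1281]
 [0.5514 0.1641 0.1248]] [0.0098 0.0098 0.0107 0.0089 0.0105 0.0118 0.0122 0.0062 0.0098 0.0104
 0.0107 0.0123 0.0078 0.0091 0.0115 0.0123 0.0091 0.0115 0.012  0.0116
 0.0114 0.0114]
T stud 17 [[0.5506 0.1733 0.1329]
 [0.5505 0.1706 0.136 ]
 [0.5504 0.1685 0.1361]
 [0.5504 0.1667 0.1352]
 [0.5503 0.1648 0.1345]
 [0.5503 0.163  0.1335]
 [0.5503 0.1617 0.1306]
 [0.5484 0.1722 0.1376]
 [0.5485 0.1711 0.1339]
 [0.5484 0.1684 0.1367]
 [0.5483 0.1665 0.1364]
 [0.5483 0.165  0.134 ]
 [0.5483 0.1635 0.1316]
 [0.5465 0.1714 0.1324]
 [0.5464 0.1691 0.1339]
 [0.5465 0.1682 0.1287]
 [0.5464 0.1659 0.1298]] [0.0105 0.0104 0.0103 0.0103 0.0103 0.0103 0.0103 0.0083 0.0084 0.0083
 0.0082 0.0083 0.0083 0.0064 0.0063 0.0064 0.0063]
```

View pics/s1.png

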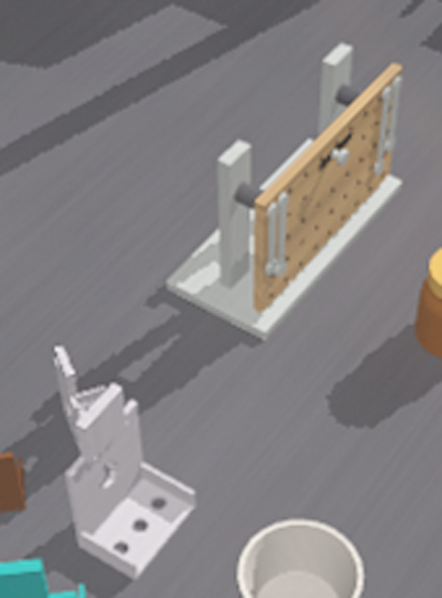

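View pics/t1.png

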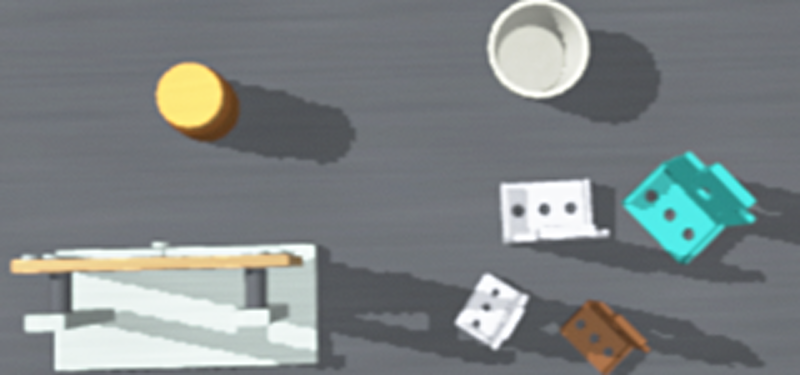

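The s1 crop shows the stud head at (342,155), which matches depth y≈0.167, z≈0.131. The holder faces +x, nearly square to the board. Now I move above the tab with the fingers closing along x.

arm_command(
  deltas=[50,0,0,4,0,0,0,50,0,0,4,0,0,0,50,0,0,4,0,0,0,50,12.34,16.42,4,0,0,13.4,50,12.34,16.42,4,0,0,13.4,50,12.34,16.42,4,0,0,13.4,50,12.34,16.42,4,0,0,13.4,50,12.34,16.42,4,0,0,13.4,50,12.34,16.42,4,0,0,13.4,50,12.34,16.42,4,0,0,13.4,50,12.34,16.42,4,0,0,13.4,50,12.34,16.42,4,0,0,13.4,50,12.34,16.42,4,0,0,13.4,50,12.34,16.42,4,0,0,13.4,50,12.34,16.42,4,0,0,13.4,50,12.34,16.42,4,0,0,13.4,50,12.34,16.42,4,0,0,13.4,50,12.34,16.42,4,0,0,13.4],
  squeeze=40,
)

```text
t: 2.8
tool_pos: [0.5516, -0.1664, 0.2954]
tool_rot: [0.708, 0.706, -0.0, 0.0]
wrist_force: [1.1, 0.1, -0.4]
width: 0.57
grasp_force: 0.0
```

arm_command(
  deltas=[50,0,0,-2,0,0,0,50,0,0,-4,0,0,0,50,0,0,-5.5,0,0,0,50,0,0,-6.5,0,0,0,50,0,0,-7.5,0,0,0,50,0,0,-7.5,0,0,0],
)

```text
t: 3.4
tool_pos: [0.5495, -0.1652, 0.1049]
tool_rot: [0.708, 0.706, -0.001, -0.003]
wrist_force: [0.0, 0.5, 0.3]
width: 0.568
grasp_force: 0.0
```

Run:
```python
from m import *
s=get_state();print(s["t"],s["tool_pos"],s["tool_rot"],s["wrist_force"],s["width"])
S=get_image("scene");save(S,"s2.png",(150,160,330,330),3);PS=cloud(S)
Q,_=sel(PS,(.5,.6),(-.22,-.11),(.04,.09));q,e,k=plane(Q);print("plate",q,k.sum(),np.percentile(Q[k],[1,99],axis=0))
```

```text
3.4 [ 0.5495 -0.1652  0.1049] [ 0.7079  0.7063 -0.0014 -0.0027] [0.0235 0.5019 0.2532] 0.56830810629367
plate [ 0.5484 -0.0153  0.0089] 360 [[ 0.5485 -0.2061  0.0406]
 [ 0.5536 -0.1269  0.0881]]
```

View pics/s2.png

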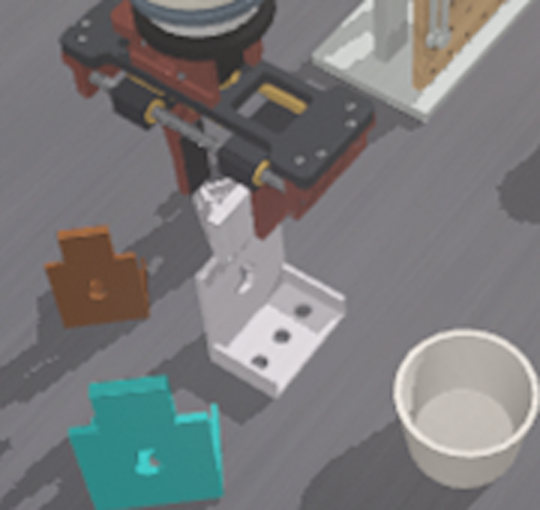

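The tab at s2 (225,215) sits between the fingers. Next: close and lift.

arm_command(
  deltas=[0,0,0,0,0,0,0,0,0,0,0,0,0,0,0,0,0,0,0,0,0,0,0,0,0,0,0,0,0,0,0,0,0,0,0,0,0,0,0,0,0,0,0,0,0,0,0,0,0],
  squeeze=45,
)

```text
t: 4.15
tool_pos: [0.5522, -0.1646, 0.108]
tool_rot: [0.707, 0.707, 0.0, -0.0]
wrist_force: [-1.0, 1.7, 2.7]
width: 0.092
grasp_force: 45.0
```

arm_command(
  deltas=[0,0,0,0.5,0,0,0,0,0,0,1.5,0,0,0,0,0,0,3,0,0,0,0,0.3,0.5,4.5,0,0,0,0,0.6,1.5,4.8,0,0,0,0,1.05,3,4.8,0,0,0,0,1.05,4.5,4.8,0,0,0,0,1.05,6,4.8,0,0,0,0,1.05,7.5,4.8,0,0,0,0,1.05,9,4.8,0,0,0,0,1.05,10.5,4.8,0,0,0,0,1.05,12,4.8,0,0,0,0,1.05,12.8,4.8,0,0,0,0,1.05,13.26,4.8,0,0,0,0,1.05,13.26,4.8,0,0,0,0,1.05,13.26,4.8,0,0,0],
)

```text
t: 5.75
tool_pos: [0.5784, 0.1658, 0.2278]
tool_rot: [0.707, 0.707, -0.0, 0.0]
wrist_force: [-0.0, -0.2, -4.8]
width: 0.093
grasp_force: 45.0
```

```bash
cat > look.py <<'E'
from m import *
import sys
s=get_state();t=s["tool_pos"];print(s["t"],t,s["tool_rot"],s["wrist_force"],s["width"],s["grasp_force"])
S=get_image("scene");save(S,sys.argv[1],(270,60,410,220),4);PS=cloud(S)
lo=t[2]+.0145-.122
Q,_=sel(PS,(t[0]-.02,t[0]+.02),(t[1]-.06,t[1]+.06),(lo+.03,lo+.088));q,e,k=plane(Q);print("plate q",q,k.sum(),np.percentile(Q[k],[1,99],axis=0))
b=Q[k];h=b[:,2]
for a in np.linspace(lo+.03,lo+.085,8):
    r=b[abs(h-a)<.004]
    if len(r)>5: print(round(a,3),len(r),r[:,1].min(),r[:,1].max(),(r[:,1].min()+r[:,1].max())/2)
Q,_=sel(PS,(t[0]-.02,t[0]+.08),(t[1]-.06,t[1]+.06),(lo-.01,lo+.035));print("low",np.percentile(Q,[1,50,99],axis=0))
for im in(S,get_image("top")):
    for th in("keyhole","slot_end","stud","grip","holder"):
        for d in place_of(im,th)[:3]:
            c,r=d["centre"]
            w=world(im,c,r)
            if w[1]>.05: print(th,round(d["p"],2),np.round([c,r],1),w)
E
python3 look.py s3.png
```

```text
5.75 [0.5784 0.1658 0.2278] [ 0.7073  0.7069 -0.0004  0.0001] [-0.0127 -0.2424 -4.7943] 0.09339518530418323 44.976046085357666
plate q [0.575  0.0051 0.0118] 382 [[0.5751 0.1235 0.1512]
 [0.5795 0.2031 0.2079]]
0.15 23 0.12352241425980487 0.20220471402797602 0.16286356414389044
0.158 53 0.12483622744516469 0.20366774355241535 0.16425198549879003
0.166 52 0.12292622053999022 0.20355954857993366 0.16324288455996194
0.174 49 0.1226489186811222 0.20199960879050105 0.16232426373581163
0.182 53 0.12397359304104139 0.20325830076228507 0.16361594690166323
0.19 52 0.12448023913506225 0.20383782241753992 0.1641590307763011
0.197 57 0.12332306980653285 0.20200964868584934 0.1626663592461911
0.205 51 0.12374501410407508 0.20286507419896854 0.1633050441515218
low [[0.5753 0.123  0.1193]
 [0.597  0.1678 0.1254]
 [0.6278 0.2042 0.1541]]
keyhole 0.8 [333.1 121.2] [0.5741 0.1721 0.1638]
stud 0.92 [317.1 127.4] [0.5401 0.1648 0.135 ]
grip 0.7 [334.8  91.1] [0.5819 0.1504 0.2587]
holder 0.63 [326.  134.8] [0.5787 0.1367 0.1534]
keyhole 0.75 [170.  216.7] [0.5713 0.1738 0.1386]
slot_end 0.87 [169.2 214.5] [0.5724 0.1614 0.1973]
stud 0.71 [175.1 234.5] [0.535  0.1614 0.1495]
```

View pics/s3.png

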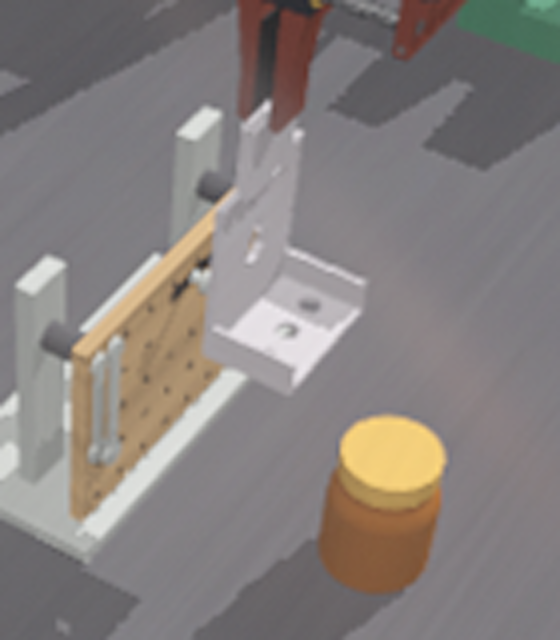

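Run:
```python
from m import *
S=get_image("scene");T=get_image("top")
R=np.array(S["R"]);o=-R.T@np.array(S["t"])
def onx(im,c,r,x):
    R=np.array(im["R"]);o=-R.T@np.array(im["t"]);d=R.T@ray(im,c,r);return o+d*(x-o[0])/d[0]
a=cv2.imread("pics/scene0.png").astype(int)
w=a[105:150,300:345];b=w[:,:,0]>130   # bluish-white vs wood
n,l,st,ce=cv2.connectedComponentsWithStats(b.astype(np.uint8))
for i in range(1,n):
    if st[i,4]>8: print("blob",st[i],ce[i]+[300,105],onx(S,*(ce[i]+[300,105]),.552))
# predicted silhouettes
for y in(.164,.166,.168): print(y,np.round(proj(S,np.array([.552,y,.130])),1))
t=get_state()["tool_pos"]
PT=cloud(T)
Q,_=sel(PT,(.56,.66),(.1,.23),(.105,.24))
for a0,b0 in((.105,.117),(.117,.128),(.128,.145),(.145,.18),(.18,.225)):
    q=Q[(Q[:,2]>a0)&(Q[:,2]<b0)]
    if len(q)>5: print(a0,len(q),q.min(0),q.max(0),(q[:,1].min()+q[:,1].max())/2)
# keyhole hole pixels in S: depth well behind plate plane
PS=cloud(S);e=PS[...,0]-(.575+.0051*PS[...,1]+.0118*PS[...,2])
m=(e<-.006);m[:, :325]=0;m[:,345:]=0;m[:105]=0;m[130:]=0
n,l,st,ce=cv2.connectedComponentsWithStats(m.astype(np.uint8))
for i in range(1,n):
    if st[i,4]>4: print("hole",st[i],ce[i],onx(S,*ce[i],.5785))
print("pred keyhole front",proj(S,t+[0.0005,0,-.0575]),proj(S,t+[0.0005,0,-.0395]))
```

```text
blob [  0   0  35  35 320] [314.4719 118.8   ] [0.552  0.1297 0.1891]
blob [ 34   0  11  32 159] [339.2264 118.6792] [0.552  0.2458 0.1097]
blob [18 22  6  7 30] [320.6333 129.3   ] [0.552  0.16   0.1388]
blob [ 28  32  17  13 118] [337.322  143.7627] [0.552  0.2517 0.0263]
0.164 [321.3 131.4]
0.166 [321.8 130.9]
0.168 [322.3 130.4]
0.117 480 [0.5727 0.1274 0.1177] [0.6276 0.1919 0.1272] 0.1596731704137054
0.128 89 [0.5726 0.1276 0.1283] [0.6275 0.1828 0.1443] 0.15517772341401406
0.145 38 [0.5729 0.1277 0.1456] [0.5781 0.1768 0.1789] 0.15222879303985998
0.18 78 [0.5733 0.1273 0.1804] [0.5811 0.1687 0.2249] 0.1480259621287226
hole [325 105   4   6  18] [326.2222 106.8889] [0.5785 0.127  0.2337]
hole [342 105   3  18  36] [343.3611 115.1667] [0.5785 0.2099 0.1567]
pred keyhole front [np.float64(334.01619584332195), np.float64(121.07461143155166)] [np.float64(334.73558256769326), np.float64(114.403228996011)]
```

arm_command(
  deltas=[0,-0.4,0,0,0,0,0,0,-0.66,0.05,0,0,0,0,0,-0.66,0.05,-0.8,0,0,0,0,-0.66,0.05,-1.61,0,0,0,0,-0.66,0.05,-1.61,0,0,0,0,-0.66,0.05,-1.61,0,0,0,0,-0.66,0.05,-1.61,0,0,0],
)

```text
t: 7.15
tool_pos: [0.5627, 0.1681, 0.1888]
tool_rot: [0.707, 0.707, 0.001, 0.0]
wrist_force: [0.7, -1.0, -3.6]
width: 0.096
grasp_force: 45.0
```

Run:
```python
from m import *
P=[];F=[];E=[]
for i in range(8):
    S=get_image("scene");s=get_state();P.append(s["tool_pos"]);F.append(s["wrist_force"])
    Q,_=sel(cloud(S),(.55,.59),(.1,.23),(.10,.165));q,e,k=plane(Q);b=Q[k];E.append([b[:,1].min(),b[:,1].max(),np.median(b[:,0])])
print(np.mean(P,0),np.std(P,0),np.mean(F,0),np.std(F,0));print(np.mean(E,0),np.std(E,0))
H=S
R=H["pixels"]
save(S,"s4.png",(290,80,370,150),7)
```

```text
[0.5625 0.1679 0.1884] [0.0002 0.0001 0.0004] [ 0.1645 -0.1137 -3.5917] [0.5132 0.3973 0.486 ]
[0.1243 0.2086 0.5622] [0.0005 0.0004 0.0002]
```

View pics/s4.png

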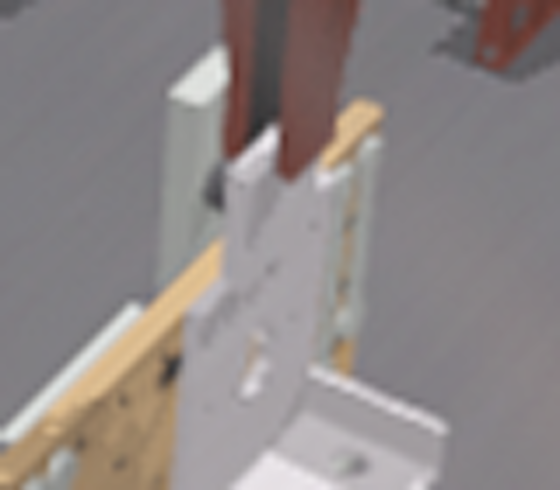

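The s4 view shows the shiny stud head visible through the wide keyhole at about (250,378). Now a gentle probe toward the board.

arm_command(
  deltas=[0,-0.1,0,0,0,0,0,0,-0.2,0,0,0,0,0,0,-0.28,0,0,0,0,0,0,-0.34,0,0,0,0,0,0,-0.4,0,0,0,0,0,0,-0.4,0,0,0,0,0,0,-0.4,0,0,0,0,0],
)

```text
t: 8.25
tool_pos: [0.5522, 0.1678, 0.1877]
tool_rot: [0.707, 0.707, 0.0, 0.0]
wrist_force: [1.2, -1.0, -2.8]
width: 0.093
grasp_force: 45.0
```

arm_command(
  deltas=[0,-0.06,0,0,0,0,0,0,-0.12,0,0,0,0,0,0,-0.18,0,0,0,0,0,0,-0.22,0,0,0,0,0,0,-0.22,0,0,0,0,0,0,-0.22,0,0,0,0,0],
)

```text
t: 8.85
tool_pos: [0.5466, 0.1678, 0.1877]
tool_rot: [0.707, 0.707, 0.0, 0.0]
wrist_force: [0.2, -0.3, -4.1]
width: 0.092
grasp_force: 45.0
```

```bash
cat > f.py <<'E'
from m import *
P=[];F=[]
for i in range(6): S=get_image("scene");s=get_state();P.append(s["tool_pos"]);F.append(s["wrist_force"])
print(s["t"],np.mean(P,0),np.mean(F,0),s["width"],s["wrist_torque"])
E
python3 f.py
```

```text
9.15 [0.5467 0.1678 0.1876] [ 0.2075 -0.0172 -3.7832] 0.09353548774293 [-0.0117 -0.037  -0.0001]
```

arm_command(
  deltas=[0,-0.04,0,0,0,0,0,0,-0.08,0,0,0,0,0,0,-0.12,0,0,0,0,0,0,-0.12,0,0,0,0,0,0,-0.12,0,0,0,0,0],
)

```text
t: 9.65
tool_pos: [0.5438, 0.1679, 0.1877]
tool_rot: [0.707, 0.707, 0.0, 0.0]
wrist_force: [0.6, -0.2, -4.1]
width: 0.096
grasp_force: 45.0
```

```bash
python3 f.py
```

```text
9.95 [0.5438 0.1678 0.1877] [ 1.3325 -0.2383 -3.9528] 0.09481068387686648 [-0.056  -0.3336 -0.058 ]
```

arm_command(
  deltas=[0,-0.03,0,0,0,0,0,0,-0.05,0,0,0,0,0,0,-0.05,0,0,0,0,0,0,-0.05,0,0,0,0,0],
)

```text
t: 10.35
tool_pos: [0.5426, 0.1678, 0.1877]
tool_rot: [0.707, 0.707, 0.0, 0.0]
wrist_force: [2.4, -0.1, -3.0]
width: 0.093
grasp_force: 45.1
```

```bash
python3 f.py
```

```text
10.65 [0.5425 0.1678 0.1877] [ 2.3815 -0.0429 -3.0844] 0.09430121853963833 [-0.1125 -0.5815 -0.0351]
```

The plate lies on the board with about 3–4 N. Slide down in two stages, watching forces.

arm_command(
  deltas=[0,0.02,0,-0.08,0,0,0,0,0.02,0,-0.16,0,0,0,0,0.02,0,-0.24,0,0,0,0,0.02,0,-0.32,0,0,0,0,0.02,0,-0.4,0,0,0,0,0.02,0,-0.4,0,0,0],
)

```text
t: 11.25
tool_pos: [0.5427, 0.1678, 0.1772]
tool_rot: [0.707, 0.707, -0.0, -0.0]
wrist_force: [2.3, 0.1, -5.6]
width: 0.091
grasp_force: 45.1
```

```bash
python3 f.py
```

```text
11.55 [0.5427 0.1678 0.1774] [ 1.9608  0.4293 -4.8783] 0.10073953479937484 [ 0.0702 -0.591  -0.0233]
```

arm_command(
  deltas=[0,0,0,-0.08,0,0,0,0,0,0,-0.16,0,0,0,0,0,0,-0.22,0,0,0,0,0,0,-0.26,0,0,0,0,0,0,-0.28,0,0,0,0,0,0,-0.28,0,0,0],
)

```text
t: 12.15
tool_pos: [0.5429, 0.1678, 0.1706]
tool_rot: [0.707, 0.707, 0.0, -0.0]
wrist_force: [2.9, 0.3, -3.1]
width: 0.099
grasp_force: 45.1
```

```bash
python3 f.py
```

```text
12.45 [0.5428 0.1678 0.1706] [ 2.3522  0.5089 -3.5175] 0.09283034522759037 [ 0.062  -0.632  -0.0832]
```

Continue down in fine steps until the vertical load is taken by the stud.

arm_command(
  deltas=[0,0,0,-0.02,0,0,0,0,0,0,-0.04,0,0,0,0,0,0,-0.04,0,0,0,0,0,0,-0.04,0,0,0],
)

```text
t: 12.85
tool_pos: [0.543, 0.1678, 0.1698]
tool_rot: [0.707, 0.707, 0.0, 0.0]
wrist_force: [2.9, -0.7, -2.0]
width: 0.091
grasp_force: 45.1
```

```bash
python3 f.py
```

```text
13.15 [0.543  0.1678 0.1698] [ 2.4902 -0.1101 -0.8903] 0.09320083866218623 [ 0.0322 -0.593  -0.0617]
```

arm_command(
  deltas=[0,0.03,0,0,0,0,0,0,0.03,0,0,0,0,0,12,0.03,0,0,0,0,0,16,0.03,0,0,0,0,0,25,0.03,0,0,0,0,0,30,0.03,0,0,0,0,0,30,0.03,0,0,0,0,0,30,0.03,0,0,0,0,0,30,0.03,0,0,0,0,0],
)

```text
t: 14.05
tool_pos: [0.5436, 0.1678, 0.1696]
tool_rot: [0.707, 0.707, -0.0, -0.0]
wrist_force: [0.3, -0.1, 0.2]
width: 0.341
grasp_force: 0.0
```

arm_command(
  deltas=[30,0,0,0.5,0,0,0,30,0,0,1.2,0,0,0,30,0,0,2.2,0,0,0,30,0,0,3.5,0,0,0,30,0,0,5,0,0,0,30,-3,0,6,0,0,0,30,-5,0,6,0,0,0,30,-5,0,6,0,0,0,30,-5,0,6,0,0,0],
)

```text
t: 14.95
tool_pos: [0.416, 0.1677, 0.3213]
tool_rot: [0.707, 0.707, 0.001, 0.0]
wrist_force: [0.3, 0.2, 0.1]
width: 0.346
grasp_force: 0.0
```

Run:
```python
from m import *
s=get_state();print(s["t"],s["tool_pos"],s["wrist_force"])
S=get_image("scene");save(S,"s5.png",(270,60,410,220),4);P=cloud(S)
Q,_=sel(P,(.535,.565),(.12,.22),(.10,.155));q,e,k=plane(Q);print("plate",q,k.sum(),np.percentile(Q[k],[1,99],axis=0))
Q,_=sel(P,(.53,.565),(.12,.22),(.165,.23));print("tab",len(Q),np.percentile(Q,[1,50,99],axis=0))
Q,_=sel(P,(.56,.61),(.12,.22),(.04,.12));print("shelf",np.percentile(Q,[1,50,99],axis=0))
for th in("jar_mid","tin_mid"):
    for d in place_of(S,th)[:1]: print(th,d["centre"])
```

```text
14.95 [0.416  0.1677 0.3213] [0.3166 0.1683 0.0578]
plate [0.543  0.0047 0.009 ] 304 [[0.5428 0.1254 0.1011]
 [0.5468 0.2064 0.1527]]
tab 231 [[0.5404 0.143  0.1658]
 [0.5486 0.1607 0.1896]
 [0.5506 0.1873 0.2032]]
shelf [[0.5604 0.1246 0.0604]
 [0.5797 0.1722 0.0663]
 [0.5955 0.207  0.0849]]
jar_mid [366.0, 188.3]
tin_mid [301.7, 300.8]
```

View pics/s5.png

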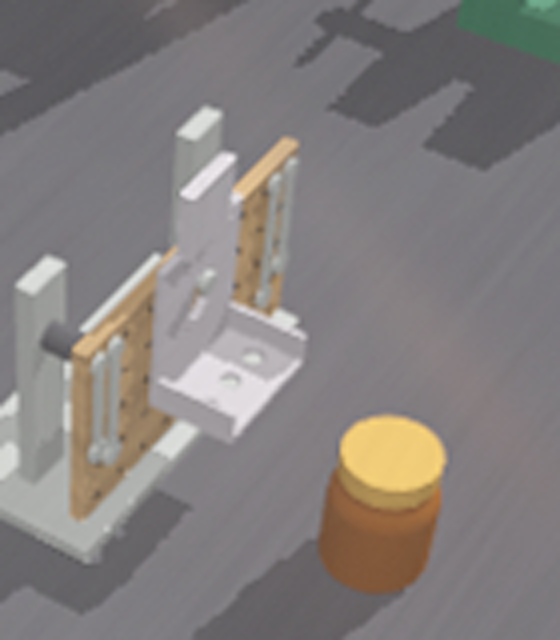

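The holder hangs upright, with the stud head at the top of the slot at s5 (205,280). The tab top measures about 0.202 m, as it should, and the jar and tin are unmoved.

```bash
python3 -c "
from workcell import *
print(hand_in())"
```

```text
the job is handed in; nothing more can be done
None
```

The holder is hanging by itself on the stud, upright and square to the board. The gripper is clear and the jar and tin were not disturbed. I handed the job in at about 15 s; `hand_in()` returned no verdict.

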